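Brace the square bottle in the free holder and unscrew its tight cap

TASK

The capped square glass bottle is to be refilled. Stand it upright, fully down, in whichever of the two steel bottle holders is free, so that the holder keeps it from turning; then unscrew its tight cap anticlockwise, stop turning as soon as the threads let go, and raise the cap straight up. Finish while still holding the cap level and centred just above the bottle's open mouth, clear of the glass, with the bottle left standing in its holder and everything else on the shelf left where it is.

Things in the scene. Friction and masses are not known exactly. Their poses are not given: they have to be found in the camera images.
- bottle: The capped bottle: empty clear glass, 0.2 to 0.4 kg, standing loose on the shelf. Square body 60 x 60 mm, corners rounded 6 mm, 96 mm high; shoulder tapering to a round neck 34 mm across (thread beads 41 mm), rim at 145 mm. Origin: centre of the underside; z up its axis, x, y square to its sides. Lift it by the tight cap or the bare neck at 118 to 129 mm.
- bottle_mouth (a point): Centre of the capped bottle's glass rim, 145 mm above its underside. Standing loose on the shelf the bottle only turns along with its cap. In a holder it first turns with the cap by up to 0.22 rad (0.11 rad either way from square) until its sides bear on the walls; after that only the cap turns.
- cap: Plain metal twist cap on that bottle: round, 47 mm across, 19 mm high, knurled. Origin: centre of its lower edge, 129 mm above the bottle's underside (16 mm below the rim) when tight. Its x axis points 1.2 rad clockwise (from above) of the bottle's x axis when tight, so the two are about parallel when it has let go. A squeezed liner makes it tight: 0.4 to 0.6 N m to turn; grip with 60 N or more.
- cap_top (a point): Centre of the cap's top, 19 mm above its lower edge. Three lugs inside the cap sit under three sloping beads on the neck. It opens ANTICLOCKWISE seen from above, rising 1 to 3 mm. After 0.8 rad relative to the bottle it is free to lift straight off; past 1.65 rad the lugs meet the next beads; 1.0 to 1.4 rad is best. Before that it cannot be pulled off; clockwise it meets a stop.
- holder_1: One of two identical bottle holders, fixed to the shelf, of folded stainless sheet: a 94 mm square foot plate 3 mm thick with an open-topped square well, 65 mm inside, walls 2.5 mm, straight to 48 mm above the shelf, then flared out to 54 mm as a lead-in. Origin: centre of the foot's underside; z up, x and y square to the walls. One holder stands left, one right.
- holder_2: The other of the two identical bottle holders; same sizes and frame. One holder has the uncapped bottle in it, the other is free.
- holder_1_floor (a point): Centre of the well's floor in holder_1, 3 mm above the shelf.
- holder_2_floor (a point): Centre of the well's floor in holder_2, 3 mm above the shelf.
- open_bottle: A second square glass bottle of the same shape and size, without cap, standing in one of the two holders: that holder is taken. Origin: centre of its underside. Leave it alone.
- skewer_cup: Bystander: steel cup 72 mm across, 100 mm high, with bamboo skewers standing up to 250 mm. Origin: centre of its underside.
- dish: Bystander: ceramic dish 110 mm across, 32 mm high, behind the holders. Origin: centre of its underside.
- mitt_clip: Bystander: black silicone oven mitt clip about 90 x 50 x 35 mm lying between the holders. Origin: middle of its underside.
- shaker: Bystander: steel shaker 65 mm across, 100 mm high. Origin: centre of its underside.
- tongs: Bystander: steel serving tongs lying flat, 245 x 60 x 24 mm. Origin: underside, about the middle of their length.
- ramekins: Bystander: stack of small steel ramekins 72 mm across, 57 mm high. Origin: centre of its underside.
Mind the look-alikes: they are no part of the job. What is shaped like the bottle but brown is not meant.

How it is judged:
By the outcome, as a careful person would: the job done as asked, in the order asked, and still so for the second after the job is handed in, while the arm keeps its last pose, push and grip.
It also fails if it takes over 58 s, if anything falls off the work surface, if the arm or the gripper's body presses on something with over 40 N, if the wrist force passes 120 N, or if a joint passes its speed limit or range.

ROBOT

A 7-joint arm with a two-finger parallel gripper is mounted at the origin on the work surface. World frame = base frame: x ahead of the robot, y to its left, z up, the work surface at z = 0. Lengths are in m, angles in rad, forces in N, time in s.
With the tool pointing down it reaches from about 0.425 to 0.925 m from the base axis. Payload 6.8 kg.
Tool frame: the origin (TCP) lies on the centre line of the jaws, within the pads' length; the fingertips stand ahead of it and the grasp point (between the pads) lies 11 mm behind it (r.tcp_to_tips is the z of the fingertips in the tool frame, in m); z points along the fingers, y is the line along which they close (so a half turn about z gives the same grasp; the last joint's range is limited). The gripper opens to 85 mm and grips with 20 to 120 N. Pads are 22 mm wide; open, the fingers measure 114 mm over their backs; the gripper's body (76 mm by 85 mm) begins 54 mm behind the grasp point. The pads swing forward as they close: fully open they stand 13 mm farther back than shut.
Start: joints at [1.01, 0.477, 0.022, 1.555, -0.011, 1.109, -0.083], TCP at [0.295, -0.607, 0.239] pointing down, gripper open.
Joint ranges: [-2.96, 2.96], [-0.34, 2.1], [-1.41, 1.46], [0.24, 2.44], [-1.37, 4.51], [0.17, 1.92], [-2.96, 2.96]. Speed limits (rad/s): [2.39, 2.39, 3.14, 3.14, 3.14, 3.14, 3.14].

INTERFACE

Orientations are given as a rotation vector (axis times angle).
In Python, from bench import r, optics gives the robot as it stands.
- The arm moves only by the shell command python3 -m creep 'ROWS' [FORCE]. ROWS is a JSON object whose one key "rows" holds a list of rows, each a list of 7 numbers: the shift along the tool's x, y, z in units of 25 mm (1.0 is 25 mm), then the turn, a rotation vector about the tool's x, y, z in units of 8 degrees (1.0 is 8 degrees), then the finger opening in mm, from 0 to 85.4. A call has 1 to 10 rows; each row is the pose to reach, as a shift and turn from the pose commanded when the call began, along the tool's axes at that moment; what a row does not reach only later rows make up. A row lasts 1/8 s, in which the tool goes at most 62.5 mm and 10.7 degrees, less where a joint would pass 70% of its speed; a pose out of reach is approached as far as the arm can. A call with a gripper value outside its range is refused whole. The fingers move at their own pace and stop on an object; FORCE is the grip in N (left out, the last holds). Time passes only in rows, so rows that repeat a pose let the fingers close. It gives the time, the measured TCP pose, the force, the opening and the grip force at its end, in the units of the state.
- r.get_obs(): the state, without advancing time (a new reading comes with each control period).
- optics.grab_frame(name): name is "side" or "top"; returns a dict with "color" (384x512x3 uint8, blue, green, red), "K" (3x3 intrinsics, pixels), "R" (3x3) and "t" (3): a world point X has camera coordinates R X + t. Camera axes: x right, y down, z forward; pixel columns grow to the right and rows downward; lengths in m; the calibration is good to about 2 mm. A picture is of the moment at which its call begins. There is no depth.
- r.hand_in(): hands the job in; it is judged then, once.
The state is a dict: "clock": time; "joints": joint angles; "qvel": joint speeds; "tau": joint torques, N m; "tcp_pos": TCP position; "orientation": TCP orientation; "contact_force": force on the tool from outside, world axes, zero at the start; "moment": the same for the moment, N m; "grip_width": finger opening in m; "gripper_force": force on a finger pad.
Only numpy, scipy, OpenCV 4.12 (cv2) and the standard library are available. Lean on these libraries where they do the work, as an engineer would, in place of code of your own. Each camera call takes 0.05 s, during which the arm holds its last target. There are 200 camera calls.

## Working session

There is one attempt and no reset: what is moved stays moved. The work goes in short steps, Python scripts to look and compute and a shell command to move; the robot and the scene stay as the last step left them, time stands still between calls to the robot, and variables do not carry over. Pictures are saved under pics/ and viewed, at most 10 in all, crops included, and the job is handed in when it is done.

```bash
mkdir -p pics; ls; python3 - <<'E'
from bench import r,optics
import cv2
o=r.get_obs()
print({k:o[k] for k in('clock','tcp_pos','orientation','grip_width','contact_force')},r.tcp_to_tips)
for n in('side','top'):
    f=optics.grab_frame(n); cv2.imwrite(f'pics/{n}0.png',f['color']); print(n,f['K'],f['R'],f['t'])
E
```

```text
pics
{'clock': 0.0, 'tcp_pos': array([ 0.29504902, -0.60645609,  0.23832615]), 'orientation': array([-3.05970447e+00, -7.04820470e-01,  8.40272711e-04]), 'grip_width': 0.08556474431383396, 'contact_force': array([-0.70857441,  0.48387584, -0.01821439])} 0.008
side [[363.72823803   0.         255.76211198]
 [  0.         363.72823803 190.86029879]
 [  0.           0.           1.        ]] [[-0.78061108 -0.62493443  0.01016415]
 [-0.42913341  0.52406927 -0.73566019]
 [ 0.45441266 -0.57862627 -0.67727452]] [0.41123825 0.32555749 0.75175917]
top [[374.34703834   0.         256.73448141]
 [  0.         374.34703834 193.30551885]
 [  0.           0.           1.        ]] [[-0.01789018 -0.99955284 -0.02395972]
 [-0.99592447  0.0199337  -0.08796073]
 [ 0.088399    0.02228844 -0.99583575]] [0.00672671 0.55966198 0.95788931]
```

View pics/side0.png

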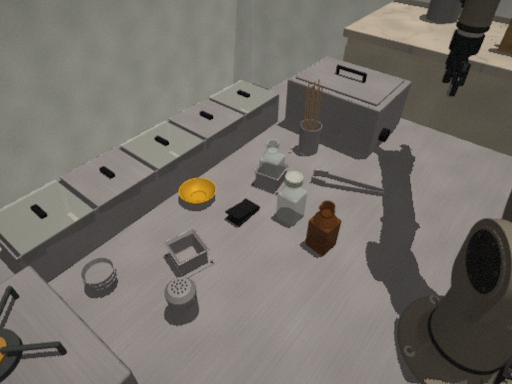

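View pics/top0.png

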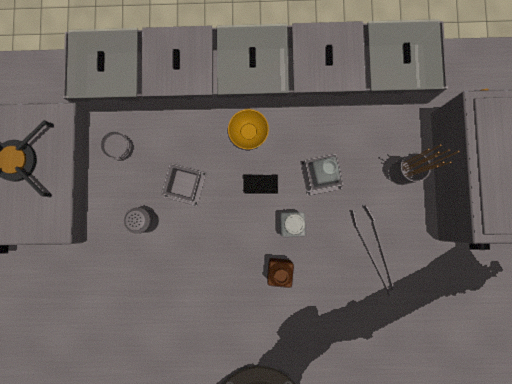

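The side view shows the clear capped bottle at about (292,197) with its cap at (293,178). The uncapped clear bottle is in the right-hand holder at (272,163), and a brown look-alike is at (323,228). The free holder is on the left at (187,250). In the top view these are at (292,224), (324,173), (281,273) and (184,184). The candidates are (292,197), (272,163) and (323,228), and only the first is clear, capped and standing loose. I'll confirm that in an enlarged crop.

```bash
python3 - <<'E'
import cv2,numpy as np
s=cv2.imread('pics/side0.png');t=cv2.imread('pics/top0.png')
z=lambda im,x,y,w,h,k:cv2.resize(im[y:y+h,x:x+w],None,fx=k,fy=k,interpolation=cv2.INTER_CUBIC)
a=np.hstack([z(s,250,135,100,75,4),z(s,140,215,100,75,4)])
b=np.hstack([z(t,265,195,50,37,8)[:296],z(t,159,165,50,37,8)[:296]])
cv2.imwrite('pics/crop.png',np.vstack([a,b]))
print(a.shape,b.shape)
E
```

```text
(300, 800, 3) (296, 800, 3)
```

View pics/crop.png

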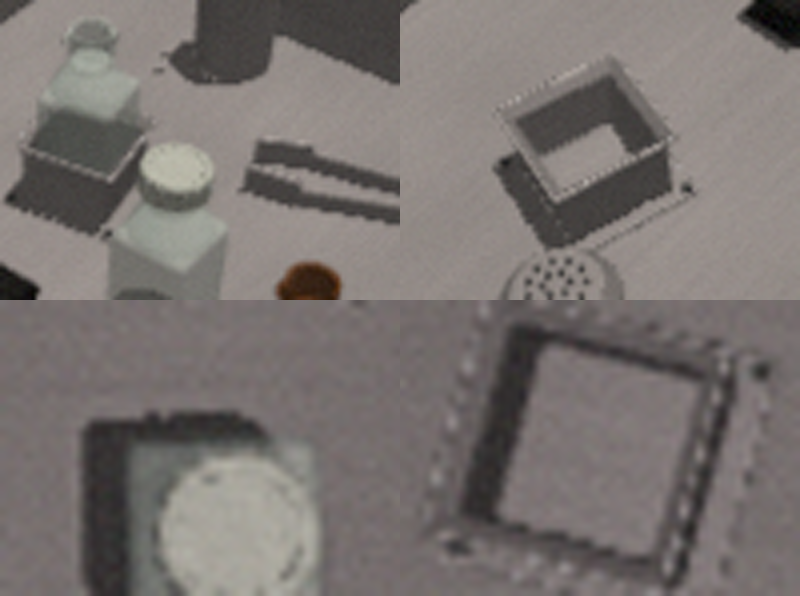

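The crop confirms it: the capped clear bottle is the one at side (292,197), and the left holder is empty. Next I'll enlarge both to find their edges and yaw.

```bash
cat > h.py <<'E'
import numpy as np,cv2
from bench import r,optics
from scipy.spatial.transform import Rotation as Ro
def frame(n): return optics.grab_frame(n)
def plane(f,uv,z):
    uv=np.atleast_2d(np.array(uv,float)); d=np.c_[uv,np.ones(len(uv))]@np.linalg.inv(f['K']).T@f['R']
    c=-f['R'].T@f['t']; return c+d*((z-c[2])/d[:,2])[:,None]
def capc(f,box):
    x,y,w,h=box; im=f['color'][y:y+h,x:x+w].astype(int)
    m=((im.min(2)>165)).astype(np.uint8)
    n,l,s,c=cv2.connectedComponentsWithStats(m); i=1+s[1:,4].argmax()
    return c[i]+[x,y],s[i]
E
python3 - <<'E'
from h import *
t=cv2.imread('pics/top0.png');s=cv2.imread('pics/side0.png')
ft,fs=frame('top'),frame('side')
for f,b in((ft,(270,200,45,45)),(fs,(270,160,45,40))):
    c,st=capc(f,b); print(c,st,plane(f,c,.148))
z=lambda im,x,y:cv2.convertScaleAbs(cv2.resize(im[y:y+40,x:x+50],None,fx=8,fy=7.5,interpolation=cv2.INTER_CUBIC),alpha=1.3)
cv2.imwrite('pics/c2.png',np.vstack([np.hstack([z(t,268,204),z(t,159,164)]),np.hstack([z(s,268,186),z(s,160,225)])]))
o=r.get_obs();print(Ro.from_rotvec(o['orientation']).as_matrix().round(3))
E
```

```text
[293. 215.] [23 15  1  1  1] [[ 0.49750458 -0.08834819  0.148     ]]
[293.6        176.73333333] [17 12 14 10 90] [[ 0.47818217 -0.0901523   0.148     ]]
[[ 0.899  0.438 -0.001]
 [ 0.438 -0.899  0.001]
 [-0.    -0.001 -1.   ]]
```

View pics/c2.png

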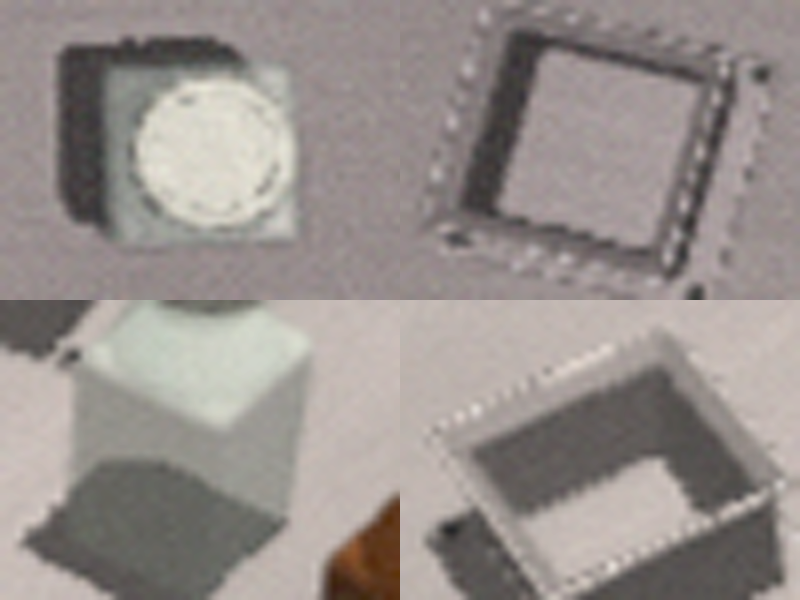

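The picture shows the bottle's shoulder corners (side view) at (277.8,194), (296.1,203.6) and (306.8,192.4). The free holder's rim corners are clear in both views.

```bash
python3 - <<'E'
from h import *
ft,fs=frame('top'),frame('side')
def rep(n,P):
    e=np.diff(np.vstack([P,P[:1]]),axis=0); a=np.degrees(np.arctan2(e[:,1],e[:,0]))
    print(n,'c',P.mean(0).round(4),'len',np.linalg.norm(e,axis=1).round(4),'ang',((a+45)%90-45).round(1))
hs=plane(fs,[(163.75,242.6),(192.25,229.3),(208.1,249.7),(179.75,264.7)],.054);rep('hold side',hs)
q=np.array([(485,12),(728,62),(675,272),(430,220)],float);q=np.c_[159+(q[:,0]-400)/8,164+q[:,1]/7.5]
rep('hold top',plane(ft,q,.054))
q=np.array([(762,72),(458,239)],float);q=np.c_[159+(q[:,0]-400)/8,164+q[:,1]/7.5]
p=plane(ft,q,.003);print('screws',p.mean(0),np.linalg.norm(p[0]-p[1]))
p=plane(fs,[(277.75,194),(296.1,203.6),(306.75,192.4)],.096);rep('bott side',p);print((p[0]+p[2])/2)
print('cap top',plane(ft,(294.9,224),.148))
g=cv2.cvtColor(ft['color'],6).astype(int)
for n,f,b in(('top',ft,(270,200,45,45)),('side',fs,(270,160,45,32))):
    x,y,w,h=b;im=f['color'][y:y+h,x:x+w].astype(int)
    print(n,np.percentile(im.min(2),[50,90,95,98]),im.reshape(-1,3)[im.min(2).argmax()])
    m=(im.min(2)>(150 if n=='top' else 150)).astype(np.uint8)
    k,l,s,c=cv2.connectedComponentsWithStats(m);i=1+s[1:,4].argmax();print(s[i],c[i]+[x,y],plane(f,c[i]+[x,y],.148))
E
```

```text
hold side c [0.5895 0.1905 0.054 ] len [0.0767 0.0787 0.0747 0.0806] ang [-17.  -15.6 -15.6 -14.3]
hold top c [0.588  0.1882 0.054 ] len [0.0808 0.0738 0.0811 0.0735] ang [-13.6 -13.6 -13.8 -13.8]
screws [0.58876684 0.18922363 0.003     ] 0.11856373579711287
bott side c [ 0.4647 -0.0775  0.096 ] len [0.0572 0.0526 0.0768] ang [ 0.7  2.  43.9]
[ 0.47454908 -0.08619098  0.096     ]
cap top [[ 0.47700532 -0.09211677  0.148     ]]
top [109. 152. 157. 159.] [165 169 175]
[ 16  15  18  18 216] [294.09259259 223.26851852] [[ 0.4786948  -0.09033042  0.148     ]]
side [135.  156.1 167.  169. ] [173 187 190]
[ 16  11  17  11 151] [293.95364238 176.07284768] [[ 0.47894856 -0.09286467  0.148     ]]
```

Two views agree. The cap is at (0.478,-0.0915) and the bottle's yaw is about +1°. The free holder is at (0.589,0.189) with a yaw of about -15°, and its side lengths match. Moving above the cap.

```bash
python3 -m creep '{"rows":[[1,-1,0,0,0,0,85],[3,-3,0,0,0,0,85],[5,-5,0,0,0,0,85],[7,-7,0,0,0,0,85],[9,-9,0,0,0,0,85],[11,-11,0,0,0,0,85],[13,-12.8,0,0,0,0,85],[14.6,-14.3,0,0,0,0,85],[15.6,-15.3,0,0,0,0,85],[15.6,-15.3,0,0,0,0,85]]}' 80; cat > st.py <<'E'
from h import *
import sys
o=r.get_obs();p=np.array(o['tcp_pos']);M=Ro.from_rotvec(o['orientation']).as_matrix()
print('t',o['clock'],'p',p.round(4),'yaw',np.degrees(np.arctan2(M[1,0],M[0,0])).round(2),'z',M[:,2].round(4),'q',np.round(o['joints'],2),'F',np.round(o['contact_force'],1),'M',np.round(o['moment'],2),'w',o['grip_width'],o['gripper_force'])
if len(sys.argv)>3: print('units',(M.T@(np.array(sys.argv[1:4],float)-p)/.025).round(3))
E
python3 st.py .478 -.0915 .131
```

```text
clock: 1.55
tcp_pos: [0.48, -0.0876, 0.2397]
orientation: [-3.058, -0.716, -0.003]
contact_force: [-1.3, -1.5, 1.0]
grip_width: 0.0851
gripper_force: 0.0
t 1.55 p [ 0.48   -0.0876  0.2397] yaw 26.37 z [ 0.0013  0.0014 -1.    ] q [ 0.31  0.18 -0.29  1.98  0.06  0.99 -1.12] F [-1.3 -1.5  1. ] M [-0.03  0.02 -0.01] w 0.08514513336179318 0.0
units [-0.148  0.107  4.348]
```

```bash
python3 -m creep '{"rows":[[-0.15,0.1,1,0,0,0,85],[-0.15,0.1,2,0,0,0,85],[-0.15,0.1,3,0,0,0,85],[-0.15,0.1,4,0,0,0,85],[-0.15,0.1,4.35,0,0,0,85],[-0.15,0.1,4.35,0,0,0,85]]}' 80; python3 - <<'E'
from h import *
im=[cv2.resize(f[y:y+100,x:x+133],None,fx=3,fy=3,interpolation=cv2.INTER_CUBIC) for f,x,y in((frame('side')['color'],225,120),(frame('top')['color'],225,170))]
cv2.imwrite('pics/g1.png',np.hstack(im))
E
python3 st.py .478 -.0915 .130
```

```text
clock: 2.3
tcp_pos: [0.4762, -0.0968, 0.1304]
orientation: [-3.062, -0.704, 0.001]
contact_force: [0.1, 0.3, 0.1]
grip_width: 0.085
gripper_force: 0.0
t 2.4 p [ 0.477  -0.0967  0.1314] yaw 25.92 z [ 1.3e-03 -3.0e-04 -1.0e+00] q [ 0.3   0.33 -0.27  2.08  0.13  0.74 -1.17] F [-0.1 -0.9  0.9] M [ 0.03 -0.    0.03] w 0.08504088798593193 0.0
units [ 0.127 -0.168  0.055]
```

View pics/g1.png

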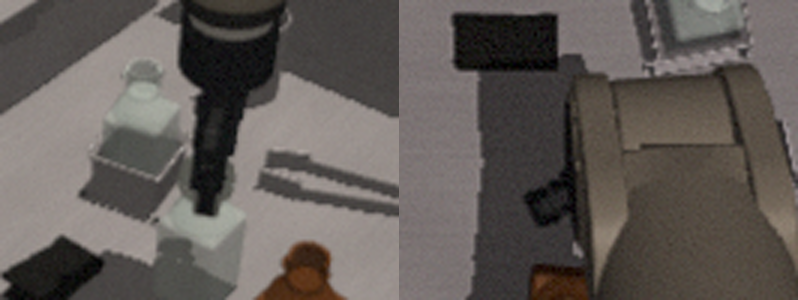

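The fingers straddle the cap. The TCP is about 4 mm off in y, so I'll correct that and then close.

```bash
python3 -m creep '{"rows":[[0.13,-0.17,0.05,0,0,0,85],[0.13,-0.17,0.05,0,0,0,85],[0.13,-0.17,0.05,0,0,0,46],[0.13,-0.17,0.05,0,0,0,40],[0.13,-0.17,0.05,0,0,0,40],[0.13,-0.17,0.05,0,0,0,40],[0.13,-0.17,0.05,0,0,0,40],[0.13,-0.17,0.05,0,0,0,40]]}' 90; python3 st.py
```

```text
clock: 3.4
tcp_pos: [0.4777, -0.0914, 0.1297]
orientation: [3.061, 0.704, 0.001]
contact_force: [-2.2, -0.8, 5.7]
grip_width: 0.0452
gripper_force: 91.1
t 3.4 p [ 0.4777 -0.0914  0.1297] yaw 25.92 z [ 6.e-04 -4.e-04 -1.e+00] q [ 0.29  0.33 -0.27  2.08  0.13  0.74 -1.18] F [-2.2 -0.8  5.7] M [-0.17  0.25  0.01] w 0.04520663471743468 91.05629726545885
```

```bash
python3 -m creep '{"rows":[[0,0,-0.2,0,0,0,40],[0,0,-0.6,0,0,0,40],[0,0,-1.3,0,0,0,40],[0,0,-2.1,0,0,0,40],[0,0,-3,0,0,0,40],[0,0,-3.8,0,0,0,40],[0,0,-4.2,0,0,0,40],[0,0,-4.2,0,0,0,40],[0,0,-4.2,0,0,0,40]]}'; python3 - <<'E'
from h import *
im=[cv2.resize(f[y:y+130,x:x+133],None,fx=3,fy=3,interpolation=cv2.INTER_CUBIC) for f,x,y in((frame('side')['color'],225,90),(frame('top')['color'],225,170))]
cv2.imwrite('pics/g2.png',np.hstack(im))
E
python3 st.py .589 .189 .235
```

```text
clock: 4.53
tcp_pos: [0.4768, -0.091, 0.2335]
orientation: [-3.061, -0.705, 0.002]
contact_force: [0.6, 0.7, -3.9]
grip_width: 0.0453
gripper_force: 92.5
t 4.625 p [ 0.4769 -0.091   0.2334] yaw 25.94 z [-1.7e-03  3.0e-04 -1.0e+00] q [ 0.31  0.19 -0.28  1.99  0.06  0.98 -1.12] F [-0.5  0.  -3.2] M [-0.04 -0.02  0.02] w 0.04546459578957424 92.54109834786505
units [ 8.933 -8.109 -0.067]
```

View pics/g2.png

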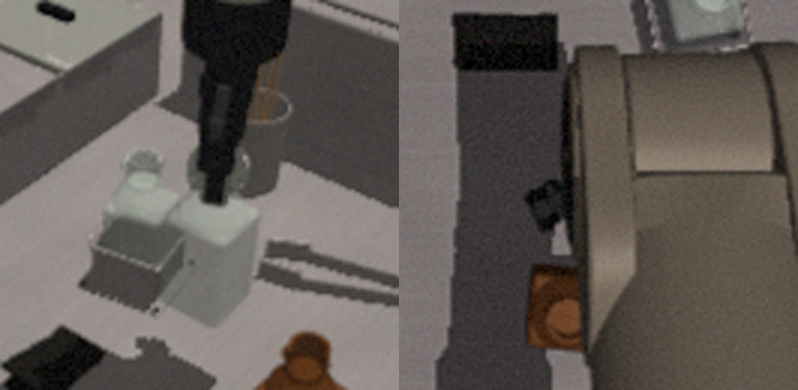

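The bottle is lifted, hanging upright with its base clear of the shelf. The measured weight is about 3.5 N. Now moving over the free holder while turning it 16° clockwise.

```bash
python3 -m creep '{"rows":[[0.6,-0.5,0,0,0,0.2,40],[1.8,-1.6,0,0,0,0.4,40],[3.2,-2.9,0,0,0,0.7,40],[4.6,-4.2,0,0,0,1,40],[6,-5.4,0,0,0,1.4,40],[7.2,-6.5,0,0,0,1.7,40],[8.2,-7.4,0,0,0,1.9,40],[8.8,-8,0,0,0,2,40],[8.93,-8.11,0,0,0,2,40],[8.93,-8.11,0,0,0,2,40]]}'; python3 -m creep '{"rows":[[0,0,0,0,0,0,40],[0,0,0,0,0,0,40]]}' >/dev/null; python3 - <<'E'
from h import *
im=[cv2.resize(f[y:y+140,x:x+100],None,fx=4,fy=4,interpolation=cv2.INTER_CUBIC) for f,x,y in((frame('side')['color'],130,140),(frame('top')['color'],125,120))]
cv2.imwrite('pics/g3.png',np.hstack(im))
E
python3 st.py .589 .189 .235
```

```text
clock: 5.88
tcp_pos: [0.5892, 0.188, 0.2336]
orientation: [3.129, 0.272, -0.002]
contact_force: [0.2, 0.4, -3.8]
grip_width: 0.0457
gripper_force: 92.6
t 6.225 p [0.5895 0.1882 0.2344] yaw 9.9 z [ 2.e-04 -2.e-04 -1.e+00] q [-0.15  0.41 -0.35  1.68  0.16  1.07 -1.94] F [-0.3  0.5 -3.5] M [ 0.02 -0.01 -0.03] w 0.045481006636953585 92.63186481781304
units [-0.016 -0.034 -0.022]
```

View pics/g3.png

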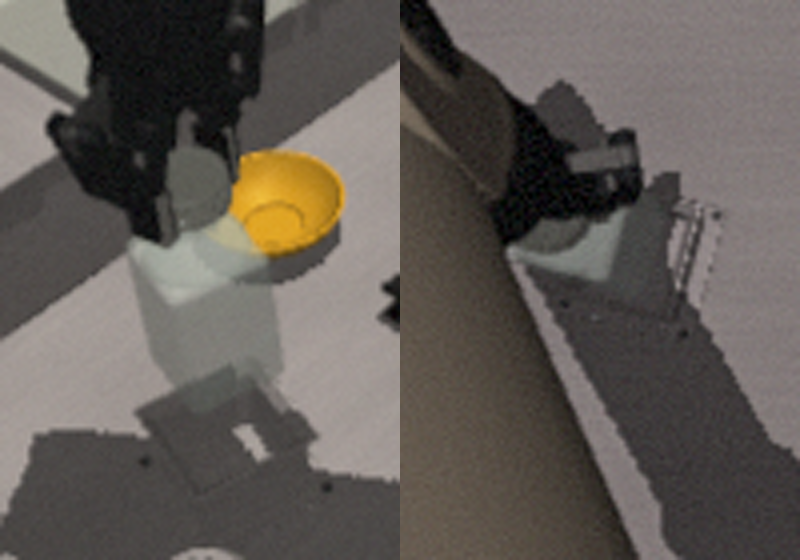

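The bottle is over the holder. Its shoulder corners in the side view are at (162.5,201.3), (174.5,215.8) and (197.5,205.5). Checking its yaw and position.

```bash
python3 - <<'E'
from h import *
f=frame('side')
p=plane(f,[(162.5,201.25),(174.5,215.75),(197.5,205.5)],.201)
e=np.diff(p,axis=0);print(p.round(4),(p[0]+p[2])/2,np.linalg.norm(e,axis=1),((np.degrees(np.arctan2(e[:,1],e[:,0]))+45)%90-45))
E
python3 st.py .589 .189 .235
```

```text
[[0.6172 0.2086 0.201 ]
 [0.5655 0.2212 0.201 ]
 [0.5503 0.1705 0.201 ]] [0.58374659 0.18952889 0.201     ] [0.05321683 0.05290277] [-13.72826767 -16.60894753]
t 6.275 p [0.5895 0.1884 0.2344] yaw 9.91 z [ 2.e-04 -1.e-04 -1.e+00] q [-0.15  0.41 -0.35  1.68  0.16  1.07 -1.94] F [ 0.7 -0.2 -4.4] M [-0.01  0.06  0.01] w 0.045047205343082826 92.63152066385373
units [-0.017 -0.025 -0.022]
```

Yaw is about -15°, which matches the holder. Lowering.

```bash
python3 -m creep '{"rows":[[0,0,0.5,0,0,0,40],[0,0,1.2,0,0,0,40],[0,0,1.7,0,0,0,40],[0,0,2,0,0,0,40],[0,0,2.2,0,0,0,40],[0,0,2.4,0,0,0,40],[0,0,2.6,0,0,0,40],[0,0,2.6,0,0,0,40]]}'; python3 st.py .589 .189 .1335
```

```text
clock: 7.28
tcp_pos: [0.5893, 0.1888, 0.169]
orientation: [3.13, 0.272, -0.001]
contact_force: [0.6, -0.4, -3.9]
grip_width: 0.0454
gripper_force: 92.6
t 7.275 p [0.5893 0.1888 0.169 ] yaw 9.94 z [-5.e-04 -2.e-04 -1.e+00] q [-0.16  0.48 -0.34  1.74  0.19  0.95 -1.97] F [ 0.6 -0.4 -3.9] M [-0.   -0.01  0.  ] w 0.0453807800921894 92.6480752020143
units [-0.011 -0.01   1.419]
```

```bash
python3 -m creep '{"rows":[[0,0,0.2,0,0,0,40],[0,0,0.4,0,0,0,40],[0,0,0.6,0,0,0,40],[0,0,0.8,0,0,0,40],[0,0,1,0,0,0,40],[0,0,1.15,0,0,0,40],[0,0,1.3,0,0,0,40],[0,0,1.38,0,0,0,40],[0,0,1.42,0,0,0,40],[0,0,1.42,0,0,0,40]]}'; python3 st.py .589 .189 .1335
```

```text
clock: 8.52
tcp_pos: [0.5896, 0.1889, 0.1339]
orientation: [-3.13, -0.272, -0.0]
contact_force: [-0.4, -0.6, -2.8]
grip_width: 0.0451
gripper_force: 92.7
t 8.525 p [0.5896 0.1889 0.1339] yaw 9.94 z [ 1.e-04  0.e+00 -1.e+00] q [-0.17  0.52 -0.33  1.77  0.21  0.89 -1.98] F [-0.4 -0.6 -2.8] M [0.01 0.   0.01] w 0.04510010656866817 92.65066048130393
units [-0.022 -0.007  0.014]
```

Almost on the floor, so I'll edge down until it makes contact.

```bash
python3 -m creep '{"rows":[[0,0,0.04,0,0,0,40],[0,0,0.08,0,0,0,40],[0,0,0.08,0,0,0,40]]}'; python3 st.py .589 .189 .1335
```

```text
clock: 8.9
tcp_pos: [0.5901, 0.1891, 0.133]
orientation: [-3.13, -0.272, -0.002]
contact_force: [-1.6, -0.2, 4.4]
grip_width: 0.0455
gripper_force: 93.6
t 8.9 p [0.5901 0.1891 0.133 ] yaw 9.93 z [ 1.5e-03  3.0e-04 -1.0e+00] q [-0.17  0.52 -0.33  1.77  0.21  0.88 -1.98] F [-1.6 -0.2  4.4] M [-0.25  0.4   0.02] w 0.04550079532270356 93.606768543832
units [-0.045 -0.004 -0.022]
```

It's seated: contact came at TCP z 0.133, as predicted. Unscrewing anticlockwise, checking between steps.

```bash
python3 -m creep '{"rows":[[0,0,0,0,0,-0.3,40],[0,0,0,0,0,-0.7,40],[0,0,0,0,0,-1.1,40],[0,0,0,0,0,-1.5,40],[0,0,0,0,0,-1.9,40],[0,0,0,0,0,-2.3,40],[0,0,0,0,0,-2.7,40],[0,0,0,0,0,-3,40],[0,0,0,0,0,-3,40]]}' 105; python3 st.py .589 .189 .1335
```

```text
clock: 10.02
tcp_pos: [0.591, 0.1891, 0.1332]
orientation: [3.004, 0.919, 0.005]
contact_force: [-0.8, -2.4, 6.6]
grip_width: 0.0453
gripper_force: 106.7
t 10.025 p [0.591  0.1891 0.1332] yaw 34.01 z [ 3.1e-03  9.0e-04 -1.0e+00] q [-0.1   0.54 -0.43  1.76  0.27  0.9  -1.62] F [-0.8 -2.4  6.6] M [-0.26  0.1   0.05] w 0.04525243688273617 106.6505334014073
units [-0.068 -0.039 -0.011]
```

```bash
python3 -m creep '{"rows":[[-0.05,-0.03,0,0,0,-0.4,40],[-0.05,-0.03,0,0,0,-0.8,40]]}';python3 st.py;python3 - <<'E'
from h import *
im=[cv2.resize(f[y:y+120,x:x+110],None,fx=k,fy=k,interpolation=cv2.INTER_CUBIC) for f,x,y,k in((frame('side')['color'],130,170,5),)]
cv2.imwrite('pics/g4.png',np.hstack(im))
E
```

```text
clock: 10.28
tcp_pos: [0.5898, 0.19, 0.1334]
orientation: [-2.947, -1.087, -0.007]
contact_force: [0.1, 0.2, 6.8]
grip_width: 0.045
gripper_force: 106.5
t 10.275 p [0.5898 0.19   0.1334] yaw 40.48 z [ 0.004   0.0023 -1.    ] q [-0.08  0.54 -0.45  1.76  0.29  0.9  -1.52] F [0.1 0.2 6.8] M [ 0.13 -0.1  -0.16] w 0.04496218476257252 106.4951323857531
```

View pics/g4.png

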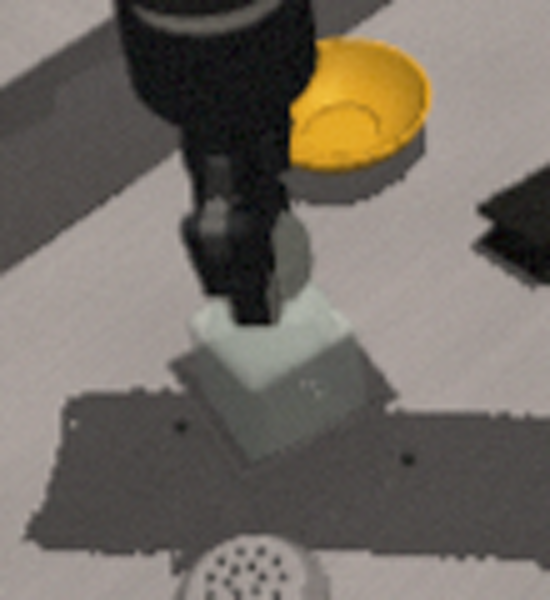

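The bottle stands square and deep in the holder while the tool turns above it. Continuing to about 75° in total.

```bash
python3 -m creep '{"rows":[[0,0,0,0,0,-0.5,40],[0,0,-0.01,0,0,-1,40],[0,0,-0.02,0,0,-1.4,40],[0,0,-0.03,0,0,-1.8,40],[0,0,-0.03,0,0,-2.2,40],[0,0,-0.04,0,0,-2.5,40],[0,0,-0.04,0,0,-2.5,40]]}'; python3 st.py .589 .189 .134
```

```text
clock: 11.2
tcp_pos: [0.5898, 0.1897, 0.1346]
orientation: [2.715, 1.58, 0.007]
contact_force: [1.4, -0.6, 7.5]
grip_width: 0.045
gripper_force: 106.8
t 11.2 p [0.5898 0.1897 0.1346] yaw 60.41 z [ 0.0039  0.0018 -1.    ] q [-0.02  0.55 -0.53  1.76  0.34  0.92 -1.21] F [ 1.4 -0.6  7.5] M [-0.05 -0.    0.04] w 0.04503411203634211 106.79769203066826
units [-0.039 -0.013  0.023]
```

```bash
python3 -m creep '{"rows":[[0,0,0,0,0,-0.5,40],[0,0,0,0,0,-1,40],[0,0,-0.01,0,0,-1.5,40],[0,0,-0.02,0,0,-2,40],[0,0,-0.02,0,0,-2.5,40],[0,0,-0.03,0,0,-3,40],[0,0,-0.03,0,0,-3,40]]}'; python3 st.py .589 .189 .134
```

```text
clock: 12.08
tcp_pos: [0.5901, 0.1894, 0.1352]
orientation: [2.326, 2.11, 0.007]
contact_force: [2.7, -1.5, 5.5]
grip_width: 0.0452
gripper_force: 106.6
t 12.075 p [0.5901 0.1894 0.1352] yaw 84.42 z [ 0.0044  0.0018 -1.    ] q [ 0.05  0.58 -0.63  1.75  0.41  0.94 -0.85] F [ 2.7 -1.5  5.5] M [-0.11 -0.29  0.08] w 0.045180031644454124 106.61312299780548
units [-0.021 -0.044  0.047]
```

It has turned 1.30 rad in all, less 0 to 0.22 rad of bottle play, and the cap rose about 2 mm. Test lift.

```bash
python3 -m creep '{"rows":[[0,0,-0.05,0,0,0,40],[0,0,-0.1,0,0,0,40],[0,0,-0.2,0,0,0,40],[0,0,-0.2,0,0,0,40]]}'; python3 -m creep '{"rows":[[0,0,-0.1,0,0,0,40],[0,0,-0.2,0,0,0,40],[0,0,-0.2,0,0,0,40]]}'; python3 st.py .589 .189 .16
```

```text
clock: 12.58
tcp_pos: [0.5879, 0.1888, 0.1385]
orientation: [-2.328, -2.109, 0.001]
contact_force: [0.1, 0.2, -0.6]
grip_width: 0.0451
gripper_force: 107.0
clock: 12.95
tcp_pos: [0.5881, 0.1887, 0.1438]
orientation: [2.328, 2.109, 0.0]
contact_force: [0.1, -1.2, 0.4]
grip_width: 0.0451
gripper_force: 107.9
t 12.95 p [0.5881 0.1887 0.1438] yaw 84.34 z [ 2.e-04 -3.e-04 -1.e+00] q [ 0.05  0.57 -0.63  1.75  0.4   0.96 -0.84] F [ 0.1 -1.2  0.4] M [-0.11 -0.23  0.11] w 0.04512319913258188 107.86713371062433
units [ 0.016  0.033 -0.649]
```

The load is about zero, so the cap is off its threads and the bottle is staying put. Raising to about 11 mm above the rim.

```bash
python3 -m creep '{"rows":[[0,0,-0.2,0,0,0,40],[0,0,-0.4,0,0,0,40],[0,0,-0.6,0,0,0,40],[0.02,0.05,-0.68,0,0,0,40],[0.02,0.05,-0.68,0,0,0,40],[0.02,0.05,-0.68,0,0,0,40]]}'; python3 st.py; python3 - <<'E'
from h import *
f=frame('side')['color']
cv2.imwrite('pics/g5.png',cv2.resize(f[165:285,130:250],None,fx=5,fy=5,interpolation=cv2.INTER_CUBIC))
E
```

```text
clock: 13.7
tcp_pos: [0.5893, 0.1891, 0.1604]
orientation: [-2.328, -2.109, 0.001]
contact_force: [0.2, -0.6, -0.7]
grip_width: 0.0454
gripper_force: 107.8
t 13.7 p [0.5893 0.1891 0.1604] yaw 84.34 z [-3.e-04 -1.e-04 -1.e+00] q [ 0.06  0.55 -0.64  1.73  0.38  0.99 -0.83] F [ 0.2 -0.6 -0.7] M [-0.04  0.05  0.01] w 0.045354681159994074 107.84083964768797
```

View pics/g5.png

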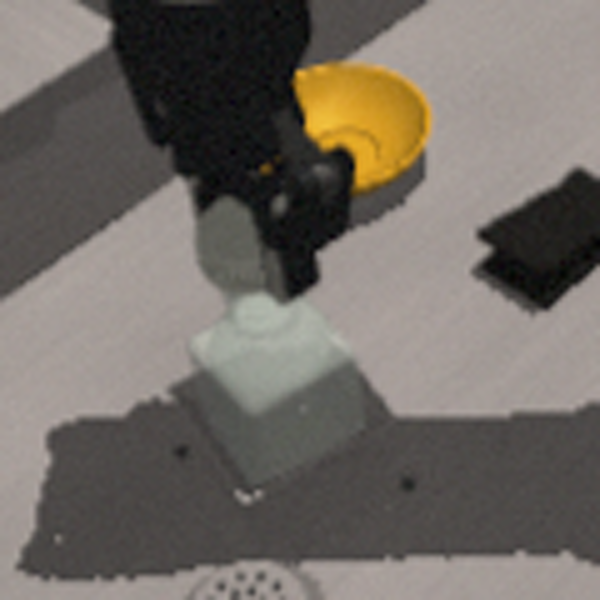

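The bottle is still deep in its holder: its front shoulder corner is where it was before the lift. The neck is open at crop (255,310), with the cap held level above it. Handing in.

```bash
python3 -c "
from bench import r
print(r.hand_in())"
```

```text
the job is handed in; nothing more can be done
None
```

The clear bottle stands fully down in the free left holder. Its cap is unscrewed and held level and centred about 11 mm above the open mouth; the job was handed in at 13.7 s, and no verdict came back.

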